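Swing the bench lamp off the pen pot and put the marker away

ROBOT

A 6-joint arm with a two-finger parallel gripper is mounted at the origin on the work surface. World frame = base frame: x ahead of the robot, y to its left, z up, the work surface at z = 0. Lengths are in m, angles in rad, forces in N, time in s.
With the tool pointing down it reaches from about 0.35 to 0.775 m from the base axis. Payload 7.3 kg.
Tool frame: the origin (TCP) lies midway between the tips of the shut fingers; the grasp point (between the pads) lies 19 mm behind it (tcp_to_grasp is the distance from the TCP to the grasp point, in m); z points along the fingers, y is the line along which they close (so a half turn about z gives the same grasp; the last joint's range is limited). The gripper opens to 92 mm and grips with 3 to 60 N. Pads are 19 mm wide; open, the fingers measure 130 mm over their backs; the gripper's body (75 mm by 190 mm) begins 47 mm behind the grasp point.
Start: joints at [-1.25, 0.342, 1.524, -0, 1.275, -0.146], TCP at [0.236, -0.469, 0.227] pointing down, gripper open.
Joint ranges: [-2.53, 2.53], [-0.77, 2.02], [0.04, 2.7], [-1, 4.14], [0.28, 2.66], [-3.11, 3.11]. Speed limits (rad/s): [2.57, 2.57, 3.14, 3.14, 3.14, 3.14].

INTERFACE

Orientations are given as [roll, pitch, yaw] about the fixed x, y, z axes, in that order (R = Rz(yaw) Ry(pitch) Rx(roll)).
In Python, from cell import observe, read_camera, calibration, hand_in, tcp_to_grasp gives the robot as it stands.
- The arm moves only by the tool send_rows, never from a script. Its argument "targets" is a list of rows, each a list of 5 numbers: the opening, from 0 (shut) to 1 (fully open), then the shift along the world's x, y, z in m, then the turn about the world's z in rad. A call has 1 to 5 rows; each row shifts and turns the commanded pose from where the row before left it; what a row does not reach is not made up. A row lasts 1/10 s, in which the tool goes at most 50 mm and 8.59 degrees, less where a joint would pass 70% of its speed; a pose out of reach is approached as far as the arm can. A call is refused whole if a number of a shift passes 0.05 or a number of a turn 0.15, either way. A call with a gripper value outside its range is refused whole. The fingers move at their own pace and stop on an object; "grip_force" is the grip in N (left out, the last holds). Time passes only in rows, so rows that do not move let the fingers close. It gives the time, the measured TCP pose, the force, the opening and the grip force at its end, in the units of the state.
- observe(): the state, without advancing time (a new reading comes with each control period).
- read_camera(name): name is "scene" or "side" or "wrist"; returns (picture, depth): 384x512x3 uint8, red, green, blue; 384x512 float32, m along the optical axis (not along the pixel's ray), 0 where there is no reading.
- calibration(name): a dict with "intrinsics" (3x3 intrinsics, pixels), "world_to_cam" (4x4, takes a point from world to camera coordinates); the wrist camera has in their place "hand_eye" (4x4, takes a point from camera to tool coordinates, whose origin is the TCP and whose axes are the flange's). Camera axes: x right, y up, looking along -z (the intrinsics and any distortion apply to the point x, -y, -z); pixel columns grow to the right and rows downward; lengths in m; the calibration is good to about 2 mm. A picture is of the moment at which its call begins: read the wrist's pose just before it. calibration takes no time and is no camera call.
- hand_in(): hands the job in; it is judged then, once.
The state is a dict: "time": time; "qpos": joint angles; "qvel": joint speeds; "joint_efforts": joint torques, N m; "tool_pos": TCP position; "tool_rot": TCP orientation; "contact_force": force on the tool from outside, world axes, zero at the start; "torque": the same for the moment, N m; "opening": finger opening in m; "grip_force": force on a finger pad.
Only numpy, scipy, OpenCV 4.12 (cv2) and the standard library are available. Lean on these libraries where they do the work, as an engineer would, in place of code of your own. Each camera call takes 0.05 s, during which the arm holds its last target. There are 200 camera calls.

TASK

The bench lamp's head is hanging over the blue pen pot. Swing the lamp arm round until its round head is over the middle of the brown specimen tray, then take the marker out of its slanted yellow rest and drop it into the pen pot, white end down and red cap up. Leave the lamp there and the pot standing where it is, and do not disturb the sherds, vial, jar, camera, caliper or brush.

Things in the scene. Friction and masses are not known exactly. Their poses are not given: they have to be found in the camera images.
- lamp: bench lamp's fixed foot (white disc, 120 dia x 20) and white post (34 x 34, 190 tall); origin under the post. The arm sits on top of the post, 200 above the table
- lamp_arm (a joint): angle of the lamp arm about the vertical post, rad, range -1.3 to 1.3: at 0 the arm points along the lamp's own -x (towards the robot); positive swings the head to the lamp's +y (robot's left). Stiff enough to stay where it is left
- lamp_hinge (a point): point on the arm's vertical hinge axis, at the level of the arm, 214 above the table
- lamp_head (a point): centre of the round white lamp head (disc 90 dia, 16 thick, from 206 to 222 above the table), 265 from the hinge axis; an aluminium bar 30 wide joins it to the post
- lamp_handle (a point): middle of the orange upright handle on top of the lamp head: a round knob 20 dia, 48 tall, from 222 to 270 above the table, directly above lamp_head; its point is at 246. It moves with the arm on a circle of radius 265 about lamp_hinge
- tray: brown specimen tray, fixed, 240 (its x) x 300 (its y), rim 16 tall; origin under its centre
- pot: blue round pen pot, loose, 500 g, on a steel foot 72 dia x 8: outside 40 dia, inside 32 dia, mouth 85 above the table, inner floor 9 above the table; origin under its centre, z up
- pot_mouth (a point): centre of the pen pot's mouth, 85 above the table
- rest: fixed marker rest: grey foot 120 x 70 x 8 with a slanted yellow square sleeve (outside 26 x 26, inside 18 x 18, 78 long) leaning 35 degrees (0.61 rad) from vertical towards the rest's own -x; the sleeve's upper end is about 84 above the table; origin under the foot's centre
- marker: marker pen, 14 dia x 145 long, 30 g, lower 100 white and upper 45 red cap; origin at the centre of its white end, z along it to the red end. It starts white end down in the slanted sleeve, with about 67 showing
- marker_top (a point): centre of the marker's red end, 145 from marker along its z
- sherd_a: red pottery sherd lying in the tray, 60 x 42 x 9; leave alone
- sherd_b: brown pottery sherd lying in the tray, 45 x 50 x 10; leave alone
- vial: small white capped vial, 30 dia x 50 tall, origin under its centre; leave alone
- jar: amber glass jar with black cap, 56 dia x 75 tall; leave alone
- camera: grey camera with a black lens, body 55 x 120 x 75 (about 95 tall with its hump), lens 45 long towards its -x; leave alone
- caliper: steel caliper lying flat in the tray, 160 x 50 x 12; leave alone
- brush: brush lying flat; leave alone
There are look-alikes about, which are no part of the job. What is shaped like the pot but green, purple or turquoise is not meant.

How it is judged:
By the outcome, as a careful person would: the job done as asked, in the order asked, and still so for the second after the job is handed in, with the robot touching nothing.
It also fails if it takes over 61 s, if anything falls off the work surface, if the arm or the gripper's body presses on something with over 40 N, if the wrist force passes 120 N, or if a joint passes its speed limit or range.

## Working session

There is one attempt and no reset: what is moved stays moved. The work goes in short steps, Python scripts to look and compute and a tool call to move; the robot and the scene stay as the last step left them, time stands still between calls to the robot, and variables do not carry over. Pictures are saved under pics/ and viewed, at most 10 in all, crops included, and the job is handed in when it is done.

Besides the shell and the picture viewer there is one more tool, called as name(argument=value, ...), one argument or row to a line, values as JSON. send_rows: Moves the arm, as the interface text tells. Its arguments: {"type":"object","properties":{"targets":{"type":"array","items":{"type":"array","items":{"type":"number"}}},"grip_force":{"type":"number"}},"required":["targets"]}

```bash
ls; mkdir -p pics; cat > h.py <<'E'
import numpy as np, cv2
from cell import observe, read_camera, calibration, hand_in, tcp_to_grasp
from scipy.spatial.transform import Rotation as R
def cloud(name):
    st=observe(); im,d=read_camera(name); c=calibration(name); K=np.array(c["intrinsics"])
    v,u=np.mgrid[0:384,0:512]
    P=np.stack([(u-K[0,2])/K[0,0]*d,-(v-K[1,2])/K[1,1]*d,-d],-1)
    if name=="wrist":
        T=np.eye(4);r=st["tool_rot"];T[:3,:3]=R.from_euler("xyz",r).as_matrix();T[:3,3]=st["tool_pos"];T=T@np.array(c["hand_eye"])
    else: T=np.linalg.inv(np.array(c["world_to_cam"]))
    W=P@T[:3,:3].T+T[:3,3]; W[d<=0]=np.nan
    return im,d,W,T,K
E
python3 - <<'E'
from h import *
o=observe();print(o, tcp_to_grasp)
for n in("scene","side"):
    im,d,W,T,K=cloud(n); cv2.imwrite(f"pics/{n}0.png",im[:,:,::-1]); np.savez(f"{n}0.npz",im=im,W=W,T=T,K=K)
    print(n,calibration(n).keys(),T[:3,3],K,np.isfinite(W[...,0]).mean())
E
```

```text
pics
{'time': 0.0, 'qpos': array([-1.25003200e+00,  3.42734911e-01,  1.52502834e+00, -5.65565462e-05,
        1.27538564e+00, -1.45972479e-01]), 'qvel': array([ 0.00044492,  0.00016688, -0.00043202,  0.00093523, -0.00192299,
        0.00082224]), 'joint_efforts': array([-1.42010569e-03, -4.31248248e+01, -2.44220603e+01,  7.17214867e-02,
        5.59448591e-02, -1.08560885e-04]), 'tool_pos': array([ 0.23612281, -0.46844358,  0.22603468]), 'tool_rot': array([-3.14004510e+00, -1.72855674e-04,  4.66753181e-01]), 'contact_force': array([0.66253622, 0.11693796, 0.52030023]), 'torque': array([-0.01251746,  0.00775568, -0.00492841]), 'grip_force': 0.0, 'opening': 0.0915445103808807} 0.0188
scene dict_keys(['intrinsics', 'world_to_cam']) [ 1.19442573 -0.38427202  0.98250786] [[454.65778253   0.         255.78459934]
 [  0.         454.65778253 194.20367066]
 [  0.           0.           1.        ]] 0.9962412516276041
side dict_keys(['intrinsics', 'world_to_cam']) [ 0.38239013 -0.60305851  0.87681907] [[399.97022567   0.         263.44369883]
 [  0.         399.97022567 189.8789665 ]
 [  0.           0.           1.        ]] 0.9960428873697916
```

View pics/scene0.png

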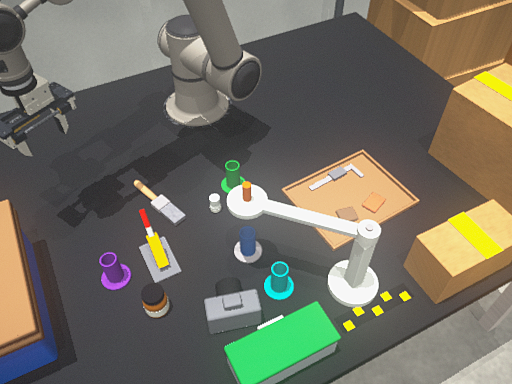

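View pics/side0.png

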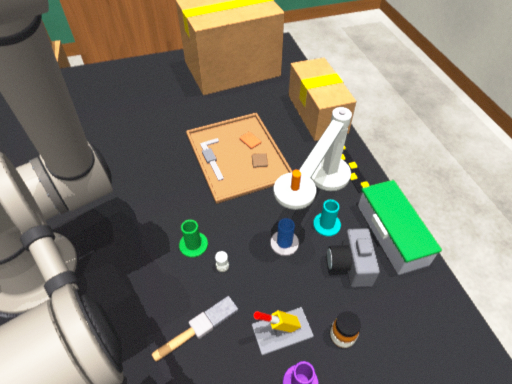

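The scene view shows the lamp head at about (246,200) with its orange knob, the blue pot at (248,243), the red marker in its yellow sleeve at (150,235), the tray at (350,195) and the lamp post top at (368,228). The side view shows the knob at (296,180), the pot at (285,235), the marker at (275,320) and the tray at (238,155). Next I measure these.

```bash
cat > m.py <<'E'
from h import *
def tri(a,b):  # rays (o,d) -> midpoint, gap
    A=np.stack([a[1],-b[1]],1); s=np.linalg.lstsq(A,b[0]-a[0],rcond=None)[0]
    p,q=a[0]+s[0]*a[1],b[0]+s[1]*b[1]; return (p+q)/2,np.linalg.norm(p-q)
def ray(T,K,u,v):
    d=T[:3,:3]@np.array([(u-K[0,2])/K[0,0],-(v-K[1,2])/K[1,1],-1]); return T[:3,3],d/np.linalg.norm(d)
def plane(r,z): return r[0]+r[1]*(z-r[0][2])/r[1][2]
# roi = u0,u1,v0,v1
def mask(im,hr,smin,vmin,roi):
    h=cv2.cvtColor(im,cv2.COLOR_RGB2HSV); m=(h[...,0]>=hr[0])&(h[...,0]<=hr[1])&(h[...,1]>=smin)&(h[...,2]>=vmin)
    if hr[0]<0: m|=(h[...,0]>=180+hr[0])&(h[...,1]>=smin)&(h[...,2]>=vmin)
    k=np.zeros_like(m); k[roi[2]:roi[3],roi[0]:roi[1]]=1; m=(m&k).astype(np.uint8)
    n,l,s,c=cv2.connectedComponentsWithStats(m); 
    return l==1+np.argmax(s[1:,4])
def circ(P): # fit circle xy
    A=np.c_[2*P[:,:2],np.ones(len(P))]; x=np.linalg.lstsq(A,(P[:,:2]**2).sum(1),rcond=None)[0]
    return x[:2],np.sqrt(x[2]+x[0]**2+x[1]**2)
E
python3 - <<'E'
from m import *
np.set_printoptions(precision=4,suppress=True)
S={n:dict(np.load(f"{n}0.npz")) for n in("scene","side")}
q=dict(knob=((3,18),150,80,dict(scene=(235,260,175,208),side=(285,305,165,195))),
 pot=((105,130),120,30,dict(scene=(230,270,220,270),side=(265,305,210,255))),
 red=((-6,6),170,100,dict(scene=(130,160,200,240),side=(245,290,300,330))),
 yel=((20,35),150,100,dict(scene=(140,175,225,275),side=(260,310,300,340))),
 tray=((5,20),80,60,dict(scene=(275,425,145,250),side=(180,295,105,205))))
for k,(hr,s,v,rois) in q.items():
    for n,roi in rois.items():
        D=S[n]; m=mask(D["im"],hr,s,v,roi); W=D["W"][m]; W=W[np.isfinite(W[:,0])]
        vv,uu=np.nonzero(m)
        print(k,n,m.sum(),"px",uu.min(),uu.max(),vv.min(),vv.max(),"med",np.median(W,0),"lo",np.percentile(W,2,0),"hi",np.percentile(W,98,0))
        if k in("red","yel"):
            c=W.mean(0); d=np.linalg.svd(W-c)[2][0]; d*=np.sign(d[2]); t=(W-c)@d
            print("   axis",d,"ends",c+d*t.min(),c+d*t.max(),"len",np.ptp(t))
        if k=="tray":
            box=cv2.minAreaRect(W[W[:,2]<0.03][:,:2].astype(np.float32)); print("   box",box)
# fixed-height rims by depth
for n,D in S.items():
    W=D["W"];h=cv2.cvtColor(D["im"],cv2.COLOR_RGB2HSV)
    def sel(roi,zlo,zhi):
        u0,u1,v0,v1=roi; w=W[v0:v1,u0:u1].reshape(-1,3); return w[(w[:,2]>zlo)&(w[:,2]<zhi)]
    hd=sel((220,280,175,220) if n=="scene" else (265,325,165,215),.212,.228)
    print(n,"head",len(hd),np.median(hd,0),cv2.minEnclosingCircle(hd[:,:2].astype(np.float32)))
    pt=sel((350,390,215,250) if n=="scene" else (325,355,105,130),.19,.26)
    print(n,"posttop",len(pt),np.median(pt,0),pt.min(0),pt.max(0),circ(pt[pt[:,2]>np.median(pt[:,2])-.003]))
    ft=sel((315,390,255,310) if n=="scene" else (305,360,150,195),.014,.026)
    print(n,"foot",len(ft),np.median(ft,0),cv2.minEnclosingCircle(ft[:,:2].astype(np.float32)))
    pr=sel((230,270,220,240) if n=="scene" else (265,305,210,235),.078,.092)
    print(n,"potrim",len(pr),np.median(pr,0),cv2.minEnclosingCircle(pr[:,:2].astype(np.float32)) if len(pr) else 0)
E
```

```text
knob scene 86 px 243 250 185 200 med [ 0.6257 -0.1216  0.2527] lo [ 0.6211 -0.1261  0.2279] hi [ 0.6297 -0.1106  0.2695]
knob side 108 px 291 300 170 189 med [ 0.6142 -0.1219  0.25  ] lo [ 0.6091 -0.125   0.2263] hi [ 0.6236 -0.111   0.2701]
pot scene 113 px 241 254 243 255 med [ 0.6254 -0.124   0.0326] lo [ 0.6128 -0.1341  0.0122] hi [ 0.6286 -0.104   0.0629]
pot side 424 px 278 294 218 247 med [ 0.6062 -0.1223  0.0633] lo [ 0.5892 -0.1317  0.0145] hi [ 0.6256 -0.0947  0.0875]
red scene 104 px 139 149 209 226 med [ 0.4834 -0.3245  0.125 ] lo [ 0.4636 -0.3307  0.1055] hi [ 0.4978 -0.3177  0.1413]
   axis [ 0.6258 -0.0626  0.7775] ends [ 0.3706 -0.3132 -0.0154] [ 0.4889 -0.325   0.1316] len 0.18912701101500648
red side 125 px 254 270 311 320 med [ 0.4799 -0.3242  0.1319] lo [ 0.4657 -0.329   0.0017] hi [ 0.4967 -0.2796  0.1428]
   axis [-0.1118 -0.2927  0.9497] ends [ 0.4949 -0.2836 -0.0007] [ 0.478  -0.3277  0.1427] len 0.1509507506550004
yel scene 381 px 146 168 232 267 med [ 0.5393 -0.3231  0.0581] lo [ 0.4967 -0.3359  0.0075] hi [ 0.5652 -0.3068  0.0907]
   axis [-0.5679 -0.0409  
[... 1006 characters left out ...]
t64(0.01714936159764365))
scene foot 1307 [0.826  0.0499 0.0192] ((0.8110502362251282, 0.06349921226501465), 0.06040780618786812)
scene potrim 95 [ 0.6069 -0.1159  0.0836] ((0.6090479493141174, -0.11490081995725632), 0.020477881655097008)
side head 1190 [ 0.6178 -0.1197  0.2228] ((0.6374645829200745, -0.09911428391933441), 0.06997925043106079)
side posttop 423 [0.802  0.0521 0.2287] [0.7563 0.0229 0.1901] [0.8331 0.0929 0.2406] (array([0.8087, 0.0648]), np.float64(0.01759271909898755))
side foot 649 [0.8055 0.0443 0.021 ] ((0.810573160648346, 0.06671357899904251), 0.060324884951114655)
side potrim 116 [ 0.6078 -0.1138  0.085 ] ((0.6087006330490112, -0.11209863424301147), 0.02049035206437111)
```

Knob is at about (0.617,-0.118), hinge at (0.810,0.065), 266 mm apart, which matches the text's 265. Pot is at (0.609,-0.113), mouth at 0.085. Tray centre is near (0.578,0.228). The sleeve leans towards world -x. I move over to the knob now.

send_rows(
  targets=[
    [1, 0, 0, 0.04, 0],
    [1, 0, 0, 0.04, 0],
    [1, 0.02, 0.018, 0.03, 0.02],
    [1, 0.03, 0.027, 0, 0.025],
    [1, 0.03, 0.027, 0, 0.025],
  ],
)

```text
time: 0.6
tool_pos: [0.3169, -0.3964, 0.3374]
tool_rot: [3.14, -0.0, 0.536]
contact_force: [0.7, -0.8, 0.3]
opening: 0.0916
grip_force: 0.0
```

send_rows(
  targets=[
    [1, 0.03, 0.027, 0, 0.025],
    [1, 0.03, 0.027, 0, 0.025],
    [1, 0.03, 0.027, 0, 0.025],
    [1, 0.03, 0.027, 0, 0.025],
    [1, 0.03, 0.027, 0, 0.025],
  ],
)

```text
time: 1.1
tool_pos: [0.4672, -0.2604, 0.3364]
tool_rot: [-3.141, 0.0, 0.663]
contact_force: [-0.2, -0.4, 0.5]
opening: 0.0916
grip_force: 0.0
```

```bash
python3 - <<'E'
from m import *
np.set_printoptions(precision=4,suppress=True)
im,d,W,T,K=cloud("wrist"); o=observe(); print(o["tool_pos"],o["tool_rot"],o["time"])
cv2.imwrite("pics/w1.png",im[:,:,::-1]); np.savez("w1.npz",im=im,W=W,T=T,K=K)
for n in("scene","side"):
    D=np.load(f"{n}0.npz"); w=D["W"]; m=mask(D["im"],(5,20),80,60,(275,425,145,250) if n=="scene" else (180,295,105,205))
    P=w[m]; P=P[np.isfinite(P[:,0])]
    c,hull=0,cv2.convexHull(P[:,:2].astype(np.float32))
    print(n,cv2.approxPolyDP(hull,0.02,True).reshape(-1,2))
    # image corners -> rim top
    cn=max(cv2.findContours(m.astype(np.uint8),0,2)[0],key=cv2.contourArea)
    q=cv2.approxPolyDP(cv2.convexHull(cn),8,True).reshape(-1,2)
    Q=np.array([plane(ray(D["T"],D["K"],*p),0.016) for p in q]); print(q.tolist(),Q[:,:2],Q[:,:2].mean(0))
E
```

```text
[ 0.4708 -0.2563  0.3361] [-3.1401 -0.0036  0.668 ] 1.15
scene [[0.5462 0.0652]
 [0.6979 0.2267]
 [0.6698 0.3913]
 [0.4352 0.3688]
 [0.4572 0.0755]]
[[419, 201], [379, 224], [296, 206], [281, 189], [363, 149]] [[0.6892 0.3722]
 [0.7019 0.2269]
 [0.5477 0.0642]
 [0.475  0.0581]
 [0.4501 0.3581]] [0.5728 0.2159]
side [[ 0.6137 -0.1229]
 [ 0.7215  0.1165]
 [ 0.6928  0.39  ]
 [ 0.4849  0.3852]
 [ 0.4486  0.3646]
 [ 0.4717  0.0659]]
[[256, 112], [294, 169], [294, 190], [216, 203], [186, 131]] [[0.686  0.3793]
 [0.7165 0.1059]
 [0.6888 0.0324]
 [0.4719 0.0527]
 [0.4492 0.3565]] [0.6025 0.1854]
```

View pics/w1.png

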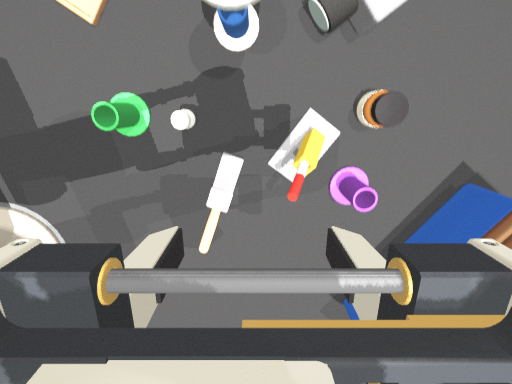

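The wrist view shows the rest at (305,145) with the marker's red end at (296,190), the lamp head at the top edge near (230,0) and the brush at (222,195). Opposite tray corners give its centre as (0.580,0.2155), with sides of 302 and 239 mm as they should be. I move halfway and look at the knob from there.

send_rows(
  targets=[
    [1, 0.02, 0.02, 0, 0.02],
    [1, 0.02, 0.02, 0, 0.02],
    [1, 0.02, 0.02, 0, 0.02],
    [1, 0, 0, 0, 0],
    [1, 0, 0, 0, 0],
  ],
)

```text
time: 1.65
tool_pos: [0.5262, -0.2017, 0.3362]
tool_rot: [-3.141, 0.001, 0.723]
contact_force: [-0.0, -0.4, -0.4]
opening: 0.0916
grip_force: 0.0
```

```bash
python3 - <<'E'
from m import *
np.set_printoptions(precision=4,suppress=True)
o=observe(); print(o["tool_pos"],o["tool_rot"],o["time"])
im,d,W,T,K=cloud("wrist"); np.savez("w2.npz",im=im,W=W,T=T,K=K)
h=cv2.cvtColor(im,cv2.COLOR_RGB2HSV)
ok=np.isfinite(W[...,0])&(np.abs(W[...,0]-.62)<.06)&(np.abs(W[...,1]+.12)<.06)
a=W[ok&(W[...,2]>.228)&(W[...,2]<.262)]; t=W[ok&(W[...,2]>.264)&(W[...,2]<.276)]
print("side",len(a),a.min(0),a.max(0),circ(a)); print("top",len(t),np.median(t,0),cv2.minEnclosingCircle(t[:,:2].astype(np.float32)))
hd=W[np.isfinite(W[...,0])&(W[...,2]>.216)&(W[...,2]<.227)&(np.hypot(W[...,0]-.62,W[...,1]+.12)<.06)]
print("head",len(hd),np.median(hd[:,2]),cv2.minEnclosingCircle(hd[:,:2].astype(np.float32)))
# marker & sleeve, first wrist view + this one
for f in("w1","w2"):
    D=np.load(f+".npz"); im=D["im"];W=D["W"]
    for nm,hr in(("red",(-6,6)),("yel",(22,34))):
        hh=cv2.cvtColor(im,cv2.COLOR_RGB2HSV); near=np.isfinite(W[...,0])&(np.hypot(W[...,0]-.52,W[...,1]+.325)<.08)&(W[...,2]>.02)
        m=((hh[...,0]<=hr[1])&(hh[...,0]>=max(hr[0],0)) | ((hr[0]<0)&(hh[...,0]>174)))&(hh[...,1]>140)&(hh[...,2]>60)&near
        P=W[m]
        if len(P)<20: print(f,nm,len(P)); continue
        c=P.mean(0); dd=np.linalg.svd(P-c)[2][0]; dd*=np.sign(dd[2]); tt=(P-c)@dd
        print(f,nm,len(P),c,"ax",dd,"lean",np.degrees(np.arccos(dd[2])),"dir",np.degrees(np.arctan2(dd[1],dd[0])),"ends",c+dd*np.percentile(tt,1),c+dd*np.percentile(tt,99),"z",np.percentile(P[:,2],[1,99]))
E
```

```text
[ 0.5262 -0.2017  0.3362] [-3.1407  0.0008  0.7227] 1.65
side 132 [ 0.6087 -0.1239  0.228 ] [ 0.6244 -0.1112  0.2615] (array([ 0.6185, -0.1141]), np.float64(0.009764899837391362))
top 648 [ 0.6182 -0.1144  0.2701] ((0.6185386180877686, -0.11404870450496674), 0.010152843780815601)
head 7659 0.2222286497070351 ((0.6186602115631104, -0.11414499580860138), 0.04515159875154495)
w1 red 256 [ 0.4821 -0.3197  0.1269] ax [-0.6291 -0.0539  0.7755] lean 39.15318695515504 dir -175.10410091401855 ends [ 0.4984 -0.3183  0.1069] [ 0.4708 -0.3206  0.1408] z [0.1063 0.1418]
w1 yel 199 [ 0.5278 -0.3093  0.0573] ax [-0.5892 -0.1036  0.8013] lean 36.74250119629494 dir -170.02929332893657 ends [ 0.5558 -0.3044  0.0192] [ 0.5079 -0.3128  0.0844] z [0.0208 0.0897]
w2 red 254 [ 0.4829 -0.3192  0.1259] ax [-0.6127 -0.0377  0.7894] lean 37.87070613554117 dir -176.4783700134726 ends [ 0.4977 -0.3183  0.1069] [ 0.4713 -0.32    0.1408] z [0.1058 0.1418]
w2 yel 791 [ 0.5347 -0.3164  0.061 ] ax [-0.6096 -0.0301  0.7921] lean 37.613304422592186 dir -177.1716684152969 ends [ 0.5629 -0.315   0.0244] [ 0.5134 -0.3175  0.0888] z [0.0226 0.0912]
```

The knob is at (0.6185,-0.114) with its top at 0.270 and the head 90 mm across, which agrees with the text. I line up over it, go down and close.

send_rows(
  targets=[
    [1, 0.0185, 0.0175, 0, 0.027],
    [1, 0.0185, 0.0175, 0, 0],
    [1, 0.0185, 0.0175, 0, 0],
    [1, 0.0185, 0.0175, 0, 0],
    [1, 0.0185, 0.0175, 0, 0],
  ],
)

```text
time: 2.2
tool_pos: [0.6188, -0.1151, 0.3368]
tool_rot: [3.141, 0.0, 0.747]
contact_force: [0.3, -0.2, 0.3]
opening: 0.0915
grip_force: 0.0
```

send_rows(
  targets=[
    [1, 0, 0, -0.025, 0],
    [1, 0, 0, -0.03, 0],
    [1, 0, 0, -0.03, 0],
    [1, 0, 0, -0.015, 0],
    [1, 0, 0, 0, 0],
  ],
)

```text
time: 2.7
tool_pos: [0.617, -0.1153, 0.2341]
tool_rot: [-3.137, 0.003, 0.747]
contact_force: [-0.0, -1.0, 0.1]
opening: 0.0916
grip_force: 0.0
```

send_rows(
  targets=[
    [0, 0, 0, 0, 0],
    [0, 0, 0, 0, 0],
    [0, 0, 0, 0, 0],
    [0, 0, 0, 0, 0],
    [0, 0, 0, 0, 0],
  ],
  grip_force=20,
)

```text
time: 3.2
tool_pos: [0.6189, -0.1144, 0.2373]
tool_rot: [3.141, -0.0, 0.749]
contact_force: [-0.5, -0.5, -0.5]
opening: 0.0564
grip_force: 0.0
```

send_rows(
  targets=[
    [0, 0, 0, 0, 0],
    [0, 0, 0, 0, 0],
    [0, 0, 0, 0, 0],
    [0, 0, 0, 0, 0],
    [0, 0, 0, 0, 0],
  ],
)

```text
time: 3.7
tool_pos: [0.6188, -0.1144, 0.2367]
tool_rot: [3.141, 0.0, 0.749]
contact_force: [0.3, -0.2, 0.0]
opening: 0.0197
grip_force: 20.0
```

send_rows(
  targets=[
    [0, 0, 0, 0, 0],
    [0, 0, 0, 0, 0],
  ],
)

```text
time: 3.9
tool_pos: [0.6188, -0.1144, 0.2367]
tool_rot: [3.142, 0.0, 0.749]
contact_force: [0.0, -0.5, -0.6]
opening: 0.0194
grip_force: 20.0
```

```bash
python3 - <<'E'
import numpy as np
h=np.array([.8107,.0651]); k=np.array([.6185,-.1142]); t=np.array([.5805,.2155])
v=k-h; r=np.hypot(*v); a0=np.arctan2(v[1],v[0])%(2*np.pi); a1=np.arctan2(*(t-h)[::-1]); print(r,a0,a1,a1-a0, h+.265*np.array([np.cos(a1),np.sin(a1)]))
N=20; a=np.linspace(a0,a1,N+1); r=np.linspace(r,.265,N+1); P=h+np.c_[r*np.cos(a),r*np.sin(a)]
P=np.round(P,3); print((a1-a0)/N); print([[float(round(x,3)) for x in d] for d in np.diff(P,axis=0)])
E
```

```text
0.2628484924818858 3.8922806717144223 2.562869590014225 -1.3294110817001972 [0.58885213 0.21004318]
-0.06647055408500986
[[-0.011, 0.013], [-0.011, 0.014], [-0.009, 0.014], [-0.009, 0.015], [-0.008, 0.016], [-0.007, 0.016], [-0.005, 0.017], [-0.005, 0.017], [-0.003, 0.017], [-0.002, 0.017], [-0.001, 0.018], [0.0, 0.017], [0.001, 0.018], [0.003, 0.017], [0.003, 0.018], [0.005, 0.017], [0.006, 0.016], [0.007, 0.016], [0.008, 0.016], [0.009, 0.015]]
```

The knob is gripped at 19.4 mm. I swing it along the arc in 20 rows and check partway.

send_rows(
  targets=[
    [0, -0.011, 0.013, 0, -0.066],
    [0, -0.011, 0.014, 0, -0.066],
    [0, -0.009, 0.014, 0, -0.066],
    [0, -0.009, 0.015, 0, -0.066],
    [0, -0.008, 0.016, 0, -0.066],
  ],
)

```text
time: 4.4
tool_pos: [0.5705, -0.042, 0.2367]
tool_rot: [3.141, -0.0, 0.416]
contact_force: [2.9, 0.2, -1.5]
opening: 0.0195
grip_force: 20.0
```

send_rows(
  targets=[
    [0, -0.007, 0.016, 0, -0.066],
    [0, -0.005, 0.017, 0, -0.066],
    [0, -0.005, 0.017, 0, -0.066],
    [0, -0.003, 0.017, 0, -0.066],
    [0, -0.002, 0.017, 0, -0.066],
  ],
)

```text
time: 4.9
tool_pos: [0.5482, 0.0421, 0.2367]
tool_rot: [3.141, 0.001, 0.086]
contact_force: [0.1, -0.5, -1.1]
opening: 0.0195
grip_force: 20.0
```

send_rows(
  targets=[
    [0, -0.001, 0.018, 0, -0.066],
    [0, 0.0, 0.017, 0, -0.066],
    [0, 0.001, 0.018, 0, -0.066],
    [0, 0.003, 0.017, 0, -0.066],
    [0, 0.003, 0.018, 0, -0.066],
  ],
)

```text
time: 5.4
tool_pos: [0.5547, 0.13, 0.2367]
tool_rot: [3.141, -0.0, -0.244]
contact_force: [3.3, -3.3, -2.9]
opening: 0.0199
grip_force: 20.0
```

send_rows(
  targets=[
    [0, 0.005, 0.017, 0, -0.066],
    [0, 0.006, 0.016, 0, -0.066],
    [0, 0.007, 0.016, 0, -0.066],
    [0, 0.008, 0.016, 0, -0.066],
    [0, 0.009, 0.015, 0, -0.066],
  ],
)

```text
time: 5.9
tool_pos: [0.5894, 0.2104, 0.2367]
tool_rot: [3.141, 0.001, -0.574]
contact_force: [-0.0, -2.0, 0.5]
opening: 0.0196
grip_force: 20.0
```

send_rows(
  targets=[
    [0, 0, 0, 0, 0],
    [0, 0, 0, 0, 0],
    [0, 0, 0, 0, 0],
  ],
)

```text
time: 6.2
tool_pos: [0.5889, 0.2095, 0.2367]
tool_rot: [3.141, 0.001, -0.57]
contact_force: [-3.4, 3.6, 0.8]
opening: 0.0192
grip_force: 20.0
```

send_rows(
  targets=[
    [0.6, 0, 0, 0, 0],
    [0.6, 0, 0, 0, 0],
    [0.6, 0, 0, 0, 0],
    [0.6, 0, 0, 0, 0],
    [0.6, 0, 0, 0, 0],
  ],
)

```text
time: 6.7
tool_pos: [0.5899, 0.2094, 0.2368]
tool_rot: [3.141, -0.0, -0.571]
contact_force: [0.2, 0.3, 0.0]
opening: 0.0532
grip_force: 0.0
```

send_rows(
  targets=[
    [0.6, 0, 0, 0.03, 0],
    [0.6, 0, 0, 0.04, 0],
    [0.6, 0, 0, 0.04, 0],
    [0.6, -0.01, -0.04, 0, 0.1],
    [0.6, -0.01, -0.04, 0, 0.1],
  ],
)

```text
time: 7.2
tool_pos: [0.5701, 0.1295, 0.348]
tool_rot: [-3.14, -0.003, -0.365]
contact_force: [0.8, 0.3, -0.4]
opening: 0.0553
grip_force: 0.0
```

send_rows(
  targets=[
    [0.6, -0.01, -0.04, 0, 0.1],
    [0.6, -0.01, -0.04, 0, 0.1],
    [0.6, -0.01, -0.04, 0, 0.1],
    [0.6, -0.01, -0.04, 0, 0.07],
    [0.6, 0, 0, 0, 0],
  ],
)

```text
time: 7.7
tool_pos: [0.5289, -0.0345, 0.347]
tool_rot: [3.14, 0.0, -0.005]
contact_force: [0.5, 0.3, -0.2]
opening: 0.0551
grip_force: 0.0
```

```bash
python3 - <<'E'
from m import *
np.set_printoptions(precision=4,suppress=True)
o=observe(); print(o["tool_pos"],o["tool_rot"],o["time"])
for n in("scene","side"):
    im,d,W,T,K=cloud(n); np.savez(f"{n}1.npz",im=im,W=W,T=T,K=K)
    if n=="side": cv2.imwrite("pics/side1.png",im[:,:,::-1])
    ok=np.isfinite(W[...,0])&(np.hypot(W[...,0]-.59,W[...,1]-.21)<.06)
    k=W[ok&(W[...,2]>.265)&(W[...,2]<.275)]; hd=W[ok&(W[...,2]>.216)&(W[...,2]<.228)]
    print(n,"knobtop",len(k),np.median(k,0) if len(k) else 0,"head",len(hd),np.median(hd,0) if len(hd) else 0, cv2.minEnclosingCircle(hd[:,:2].astype(np.float32)) if len(hd) else 0)
    p=W[np.isfinite(W[...,0])&(np.hypot(W[...,0]-.608,W[...,1]+.113)<.03)&(W[...,2]>.082)&(W[...,2]<.09)]
    print(" pot rim",len(p),np.median(p,0),cv2.minEnclosingCircle(p[:,:2].astype(np.float32)) if len(p) else 0)
E
```

```text
[ 0.5289 -0.0345  0.347 ] [ 3.1397  0.     -0.0047] 7.7
scene knobtop 44 [0.5892 0.2056 0.2692] head 725 [0.5979 0.1976 0.2212] ((0.5949333906173706, 0.20542234182357788), 0.05341165512800217)
 pot rim 72 [ 0.6068 -0.1181  0.0843] ((0.6085054874420166, -0.11540627479553223), 0.020774921402335167)
side knobtop 0 0 head 92 [0.6065 0.2162 0.2233] ((0.5839850306510925, 0.21490275859832764), 0.04143858700990677)
 pot rim 86 [ 0.6073 -0.1138  0.0857] ((0.6087502837181091, -0.1128157302737236), 0.020333105698227882)
```

View pics/side1.png

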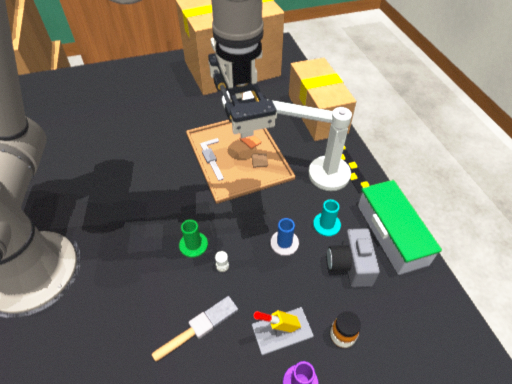

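The side view shows the lamp arm swung round, with its head over the tray behind the gripper at about (245,140). The pot is still at (285,235) and the marker is in its rest at (275,320). I go to the marker.

send_rows(
  targets=[
    [0.6, -0.013, -0.035, 0, 0.01],
    [0.6, -0.013, -0.035, 0, 0.01],
    [0.6, -0.013, -0.035, 0, 0.01],
    [0.6, -0.013, -0.035, 0, 0.01],
    [0.6, -0.013, -0.035, 0, 0.01],
  ],
)

```text
time: 8.3
tool_pos: [0.465, -0.2053, 0.3468]
tool_rot: [-3.142, -0.0, 0.051]
contact_force: [0.2, 0.9, -0.4]
opening: 0.0553
grip_force: 0.0
```

send_rows(
  targets=[
    [0.6, -0.014, -0.037, 0, 0],
    [0.6, -0.015, -0.037, -0.02, 0],
    [0.6, -0.015, -0.037, -0.02, 0],
    [0.6, 0, 0, 0, 0],
    [0.6, 0, 0, 0, 0],
  ],
)

```text
time: 8.8
tool_pos: [0.4213, -0.3158, 0.3063]
tool_rot: [-3.14, 0.0, 0.048]
contact_force: [-1.0, -0.3, 0.8]
opening: 0.0551
grip_force: 0.0
```

```bash
cat > mk.py <<'E'
from m import *
np.set_printoptions(precision=4,suppress=True)
o=observe(); print(o["tool_pos"],o["tool_rot"],o["time"])
im,d,W,T,K=cloud("wrist"); np.savez("w3.npz",im=im,W=W,T=T,K=K); cv2.imwrite("pics/w3.png",im[:,:,::-1])
D2=dict(np.load("w2.npz")); D3=dict(im=im,W=W,T=T,K=K)
E2={}
for nm,D in(("w2",D2),("w3",D3)):
    h=cv2.cvtColor(D["im"],cv2.COLOR_RGB2HSV); W=D["W"]; near=np.isfinite(W[...,0])&(np.hypot(W[...,0]-.49,W[...,1]+.32)<.07)&(W[...,2]>.07)
    m=((h[...,0]<=6)|(h[...,0]>=174))&(h[...,1]>140)&(h[...,2]>50)&near
    v,u=np.nonzero(m); p=np.c_[u,v].astype(float); c=p.mean(0); a=np.linalg.svd(p-c)[2][0]; t=(p-c)@a
    e=[c+a*t.min(),c+a*t.max()]; e.sort(key=lambda q:-np.nanmedian(W[int(q[1])-2:int(q[1])+3,int(q[0])-2:int(q[0])+3,2]))
    E2[nm]=e; print(nm,m.sum(),e,"width",m.sum()/np.ptp(t))
    P=W[m]; c=P.mean(0); dd=np.linalg.svd(P-c)[2][0]; dd*=np.sign(dd[2]); print("  depth axis",dd,"lean",np.degrees(np.arccos(dd[2])),"dir",np.degrees(np.arctan2(dd[1],dd[0])),"c",c)
    E2[nm+"r"]=(c,a)
    y=(h[...,0]>=22)&(h[...,0]<=34)&(h[...,1]>140)&(h[...,2]>60); y&=np.isfinite(W[...,0])&(np.hypot(W[...,0]-.54,W[...,1]+.32)<.06)
    P=W[y]; print("  yel y-range",np.percentile(P[:,1],[2,98]),"xmin",np.percentile(P[:,0],[1,99]))
    # foot: grey points z~8mm
    f=W[np.isfinite(W[...,0])&(W[...,2]>.005)&(W[...,2]<.012)&(np.hypot(W[...,0]-.545,W[...,1]+.32)<.08)&(h[...,1]<70)&(h[...,2]>110)]
    if len(f)>50: print("  foot",len(f),cv2.minAreaRect(f[:,:2].astype(np.float32)))
for i in(0,1): print("tri red end",i,tri(ray(D2["T"],D2["K"],*E2["w2"][i]),ray(T,K,*E2["w3"][i])))
E
python3 mk.py
```

```text
[ 0.4213 -0.3158  0.3063] [-3.1402  0.0004  0.048 ] 8.8
w2 254 [array([299.9283, 228.9748]), array([290.6932, 255.2437])] width 9.12193336126599
  depth axis [-0.6127 -0.0377  0.7894] lean 37.87070613554117 dir -176.4783700134726 c [ 0.4829 -0.3192  0.1259]
  yel y-range [-0.333  -0.3068] xmin [0.5013 0.5649]
  foot 1234 ((0.52828449010849, -0.3204229176044464), (0.11882875859737396, 0.06951792538166046), 1.437186360359192)
w3 318 [array([262.7836, 141.0116]), array([262.9793, 110.9868])] width 10.591020379864876
  depth axis [-0.6603 -0.0149  0.7509] lean 41.335874385809525 dir -178.7069883404695 c [ 0.4812 -0.3215  0.1285]
  yel y-range [-0.3305 -0.3122] xmin [0.4985 0.5162]
  foot 2471 ((0.5292648673057556, -0.3426307737827301), (0.11972412467002869, 0.11245201528072357), 1.8761826753616333)
tri red end 0 (array([ 0.4738, -0.3288,  0.0741]), np.float64(0.03425339251069941))
tri red end 1 (array([ 0.4888, -0.3122,  0.175 ]), np.float64(0.024736870244809642))
```

View pics/w3.png

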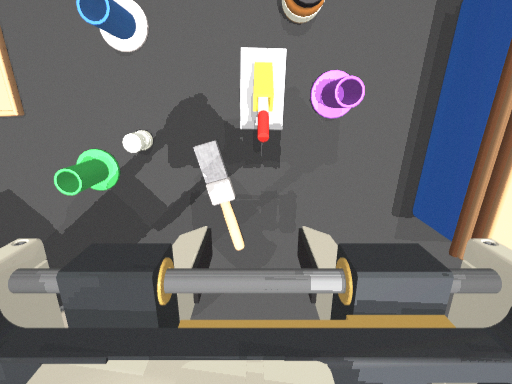

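The wrist view shows the red cap from (263,141) to (263,111), with the yellow sleeve at (263,80) on its grey foot and the purple pot at (335,95), clear of the fingers. The foot measures 119 x 70 at 1.4 degrees, centre (0.528,-0.320), which agrees with the text. I redo the triangulation with the ends paired correctly.

send_rows(
  targets=[
    [0.6, 0.03, -0.002, 0, -0.02],
    [0.6, 0.031, -0.003, -0.02, 0],
    [0.6, 0, 0, -0.03, 0],
    [0.6, 0, 0, 0, 0],
  ],
)

```text
time: 9.25
tool_pos: [0.4821, -0.3182, 0.2536]
tool_rot: [-3.137, 0.005, 0.032]
contact_force: [-0.9, 0.7, -0.4]
opening: 0.0551
grip_force: 0.0
```

```bash
python3 - <<'E'
from m import *
np.set_printoptions(precision=4,suppress=True)
A=np.load("w2.npz");B=np.load("w3.npz")
for n,a,b in(("top",(290.7,255.2),(262.8,141)),("bottom",(299.9,229),(263,111))): print(n,tri(ray(A["T"],A["K"],*a),ray(B["T"],B["K"],*b)))
print(observe()["tool_pos"])
E
```

```text
top (array([ 0.4657, -0.3225,  0.1392]), np.float64(0.0019429252703830144))
bottom (array([ 0.4973, -0.3212,  0.1005]), np.float64(0.001465377883654065))
[ 0.4821 -0.3182  0.2536]
```

The two-view cap ends are at z 0.139 and 0.1005 with 2 mm ray gaps, consistent with the text. I go down and grip.

send_rows(
  targets=[
    [0.6, 0, -0.003, -0.04, 0],
    [0.6, 0, 0, -0.04, 0],
    [0.6, 0, 0, -0.03, 0],
    [0.6, 0, 0, -0.03, 0],
    [0.6, 0, 0, -0.016, 0],
  ],
)

```text
time: 9.75
tool_pos: [0.4822, -0.3232, 0.1005]
tool_rot: [-3.141, 0.0, 0.03]
contact_force: [-0.6, -0.0, -0.6]
opening: 0.0548
grip_force: 0.0
```

send_rows(
  targets=[
    [0, 0, 0, 0, 0],
    [0, 0, 0, 0, 0],
    [0, 0, 0, 0, 0],
    [0, 0, 0, 0, 0],
    [0, 0, 0, 0, 0],
  ],
  grip_force=15,
)

```text
time: 10.25
tool_pos: [0.4822, -0.3246, 0.1018]
tool_rot: [3.14, -0.001, 0.029]
contact_force: [-0.2, -0.2, -0.2]
opening: 0.0198
grip_force: 0.0
```

send_rows(
  targets=[
    [0, 0, 0, 0, 0],
    [0, 0, 0, 0, 0],
    [0, 0, 0, 0, 0],
  ],
)

```text
time: 10.55
tool_pos: [0.4817, -0.3245, 0.1011]
tool_rot: [3.141, -0.0, 0.029]
contact_force: [-1.7, 0.3, 4.0]
opening: 0.0136
grip_force: 15.0
```

send_rows(
  targets=[
    [0, -0.0057, 0, 0.0082, 0],
    [0, -0.0086, 0, 0.0123, 0],
    [0, -0.0115, -0.0003, 0.0164, 0],
    [0, -0.0115, -0.0003, 0.0164, 0],
    [0, -0.0115, -0.0003, 0.0164, 0],
  ],
)

```text
time: 11.05
tool_pos: [0.4317, -0.3251, 0.1718]
tool_rot: [3.141, 0.0, 0.029]
contact_force: [0.6, -0.0, 0.4]
opening: 0.0138
grip_force: 15.0
```

send_rows(
  targets=[
    [0, -0.0086, 0, 0.0123, 0],
    [0, -0.003, 0, 0.02, 0],
    [0, 0, 0, 0.03, 0],
    [0, 0, 0, 0.02, 0],
    [0, 0, 0, 0, 0],
  ],
)

```text
time: 11.55
tool_pos: [0.4219, -0.3262, 0.2561]
tool_rot: [3.137, -0.004, 0.029]
contact_force: [-0.2, 0.1, -0.4]
opening: 0.0134
grip_force: 15.0
```

```bash
cat > tilt.py <<'E'
from m import *
import sys
np.set_printoptions(precision=4,suppress=True)
o=observe(); t=o["tool_pos"]; print(t,o["tool_rot"],o["time"],o["opening"],o["grip_force"])
ims=[]
for n in("scene","side"):
    im,d,W,T,K=cloud(n); M=np.linalg.inv(T); 
    c=M[:3,:3]@t+M[:3,3]; u=int(K[0,0]*c[0]/-c[2]+K[0,2]); v=int(K[1,1]*-c[1]/-c[2]+K[1,2])
    u=min(max(u,80),431); v=min(max(v,80),303); ims.append(cv2.resize(im[v-80:v+80,u-80:u+80,::-1],(400,400),interpolation=cv2.INTER_NEAREST)); print(n,"crop origin",u-80,v-80)
    np.savez(n+"_t.npz",im=im,W=W,T=T,K=K)
cv2.imwrite(f"pics/{sys.argv[1]}.png",np.hstack(ims))
E
python3 tilt.py t1
```

```text
[ 0.4219 -0.3262  0.2561] [ 3.137  -0.004   0.0286] 11.55 0.013443120902585188 14.995510429143906
scene crop origin 43 82
side crop origin 149 217
```

View pics/t1.png

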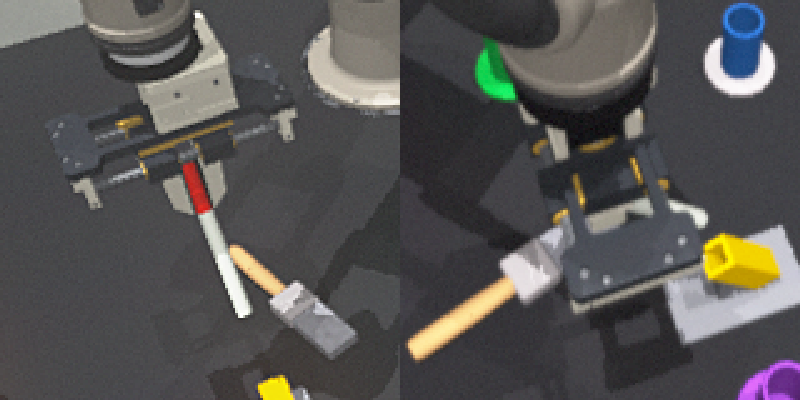

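The marker is out of the sleeve and held by its cap. In the scene crop it runs from red at (190,165) to white at (240,312). I measure its axis.

```bash
cat > ax.py <<'E'
from m import *
np.set_printoptions(precision=4,suppress=True)
def axis():
    o=observe(); t=np.array(o["tool_pos"]); g=t+[0,0,.0188]
    im,d,W,T,K=cloud("scene"); h=cv2.cvtColor(im,cv2.COLOR_RGB2HSV)
    r=W-g; ok=np.isfinite(W[...,0])&(np.abs(r[...,1])<.03)&(r[...,0]>-.03)&(r[...,0]<.13)&(r[...,2]>-.16)&(r[...,2]<-.025)&(W[...,2]>.09)
    n,l,s,_=cv2.connectedComponentsWithStats(ok.astype(np.uint8)); m=l==1+np.argmax(s[1:,4])
    P=W[m]; c=np.median(P,0)
    for _ in range(3): dd=np.linalg.svd(P-P.mean(0))[2][0]; q=P-P.mean(0); P=P[np.linalg.norm(q-np.outer(q@dd,dd),axis=1)<.01]
    dd*=np.sign(dd[2]); c=P.mean(0); s=(P-c)@dd
    print("t",o["time"],"tcp",t,len(P),"axis(up)",dd,"lean",np.degrees(np.arccos(dd[2])),"low end(surface)",c+dd*np.percentile(s,.5),"rel g",c+dd*np.percentile(s,.5)-g)
axis()
E
python3 ax.py
```

```text
t 11.65 tcp [ 0.4209 -0.3251  0.2526] 246 axis(up) [-0.5815 -0.0213  0.8133] lean 35.584683681904366 low end(surface) [ 0.4948 -0.3246  0.1744] rel g [ 0.0738  0.0004 -0.0969]
```

send_rows(
  targets=[
    [0, 0.015, 0.025, 0, 0],
    [0, 0.02, 0.036, 0, 0],
    [0, 0.02, 0.036, 0, 0],
    [0, 0.02, 0.036, 0, 0],
    [0, 0.02, 0.036, 0, 0],
  ],
)

```text
time: 12.2
tool_pos: [0.5162, -0.1545, 0.2511]
tool_rot: [-3.14, 0.003, 0.029]
contact_force: [0.2, -0.6, 0.0]
opening: 0.0136
grip_force: 15.0
```

send_rows(
  targets=[
    [0, 0.015, 0.03, 0, 0],
    [0, 0.008, 0.0125, 0, 0],
    [0, 0, 0, 0, 0],
  ],
)

```text
time: 12.5
tool_pos: [0.5395, -0.1123, 0.2514]
tool_rot: [-3.141, 0.002, 0.032]
contact_force: [-0.7, -0.2, -0.4]
opening: 0.0135
grip_force: 15.0
```

send_rows(
  targets=[
    [0, 0, 0, 0, 0],
    [0, 0, 0, 0, 0],
    [0, 0, 0, 0, 0],
    [0, 0, 0, 0, 0],
    [0, 0, 0, 0, 0],
  ],
  grip_force=4,
)

```text
time: 13.0
tool_pos: [0.5392, -0.1143, 0.2528]
tool_rot: [3.141, -0.0, 0.028]
contact_force: [0.2, 0.1, -0.7]
opening: 0.014
grip_force: 4.0
```

```bash
python3 ax.py; python3 - <<'E'
from h import *
for n in("scene","side"):
    im,d,W,T,K=cloud(n)
    p=W[np.isfinite(W[...,0])&(np.hypot(W[...,0]-.608,W[...,1]+.113)<.03)&(W[...,2]>.082)&(W[...,2]<.09)]
    print(n," pot rim",len(p),np.median(p,0),cv2.minEnclosingCircle(p[:,:2].astype(np.float32)) if len(p) else 0)
    f=W[np.isfinite(W[...,0])&(np.hypot(W[...,0]-.608,W[...,1]+.113)<.045)&(W[...,2]>.005)&(W[...,2]<.011)]; print("foot",len(f),cv2.minEnclosingCircle(f[:,:2].astype(np.float32)))
E
```

```text
t 13.0 tcp [ 0.5392 -0.1143  0.2528] 233 axis(up) [-0.5895 -0.0187  0.8076] lean 36.1411450327132 low end(surface) [ 0.6132 -0.1154  0.1746] rel g [ 0.074  -0.0011 -0.0971]
scene  pot rim 60 [ 0.61153603 -0.11741592  0.08408512] ((0.6079365015029907, -0.11586279422044754), 0.0203285850584507)
foot 240 ((0.6092438697814941, -0.1157924011349678), 0.03614097088575363)
side  pot rim 91 [ 0.60817452 -0.11466718  0.08536144] ((0.6083641052246094, -0.11265774071216583), 0.020795848220586777)
foot 249 ((0.6091609001159668, -0.1142115592956543), 0.04302439093589783)
```

At 4 N the marker holds its 36 degree lean. The pot is at (0.609,-0.114) and the tip is over it. I put the tip about 10 mm into the mouth and then, with a light grip, turn the marker upright against the pot's far wall.

send_rows(
  targets=[
    [0, 0.0055, 0, -0.03, 0],
    [0, 0, 0, -0.03, 0],
    [0, 0, 0, -0.02, 0],
    [0, 0, 0, -0.01, 0],
    [0, 0, 0, -0.007, 0],
  ],
)

```text
time: 13.65
tool_pos: [0.5449, -0.1137, 0.1553]
tool_rot: [-3.142, 0.0, 0.029]
contact_force: [0.7, -0.5, -0.0]
opening: 0.0138
grip_force: 4.0
```

```bash
python3 ax.py; python3 tilt.py t2; python3 -c "from h import *;o=observe();print(o['contact_force'],o['tool_pos'])"
```

```text
t 13.65 tcp [ 0.5449 -0.1137  0.1553] 175 axis(up) [-0.5929 -0.0265  0.8049] lean 36.40296920445425 low end(surface) [ 0.6094 -0.1147  0.09  ] rel g [ 0.0645 -0.001  -0.0841]
[ 0.5447 -0.1137  0.1547] [-3.1413  0.0011  0.0288] 13.7 0.013793608130385172 3.9984773844480515
scene crop origin 154 115
side crop origin 180 134
[-0.38358219 -0.21949045 -0.19899931] [ 0.54523413 -0.11387028  0.15625691]
```

View pics/t2.png

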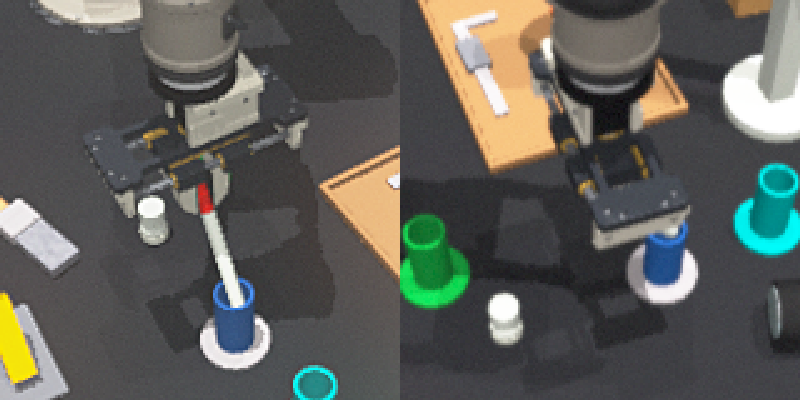

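Both crops show the tip inside the blue pot's mouth, at (235,300) on the left and (668,235) on the right, with no contact. I start turning it upright.

send_rows(
  targets=[
    [0, 0.008, 0, 0.002, 0],
    [0, 0.008, 0, 0.002, 0],
    [0, 0.007, 0, 0.001, 0],
    [0, 0.007, 0, 0.001, 0],
    [0, 0, 0, 0, 0],
  ],
  grip_force=3,
)

```text
time: 14.3
tool_pos: [0.5761, -0.1138, 0.1619]
tool_rot: [3.141, -0.001, 0.029]
contact_force: [-0.0, -0.7, -0.4]
opening: 0.0139
grip_force: 3.0
```

```bash
cat > pot.py <<'E'
from h import *
np.set_printoptions(precision=4,suppress=True)
print(observe()["contact_force"])
for n in("scene","side"):
    im,d,W,T,K=cloud(n)
    h=cv2.cvtColor(im,cv2.COLOR_RGB2HSV)
    f=W[np.isfinite(W[...,0])&(np.hypot(W[...,0]-.608,W[...,1]+.113)<.06)&(W[...,2]>.004)&(W[...,2]<.012)&(h[...,2]>110)&(h[...,1]<60)]; print(n,"foot",len(f),cv2.minEnclosingCircle(f[:,:2].astype(np.float32)))
E
python3 ax.py;python3 pot.py
```

```text
t 14.3 tcp [ 0.5761 -0.1138  0.1619] 142 axis(up) [-0.3549 -0.0175  0.9347] lean 20.812725627202273 low end(surface) [ 0.6125 -0.1158  0.0907] rel g [ 0.0365 -0.0021 -0.09  ]
[-0.2935 -0.1435 -0.0714]
scene foot 274 ((0.6092034578323364, -0.11586932092905045), 0.03632132709026337)
side foot 284 ((0.6082964539527893, -0.11271274089813232), 0.036077830940485)
```

The lean has come down to 21 degrees, the forces are near zero and the pot has not moved. I carry on.

send_rows(
  targets=[
    [0, 0.007, 0, 0, 0],
    [0, 0.007, 0, 0, 0],
    [0, 0.007, 0, -0.001, 0],
    [0, 0.007, 0, -0.001, 0],
    [0, 0.007, 0, -0.002, 0],
  ],
)

```text
time: 14.95
tool_pos: [0.6106, -0.1137, 0.1576]
tool_rot: [3.141, -0.0, 0.029]
contact_force: [-0.1, 0.2, -0.3]
opening: 0.0138
grip_force: 3.0
```

send_rows(
  targets=[
    [0, 0.007, 0, -0.002, 0],
    [0, 0, 0, 0, 0],
  ],
)

```text
time: 15.15
tool_pos: [0.6176, -0.1137, 0.1551]
tool_rot: [-3.141, 0.0, 0.029]
contact_force: [0.4, 0.0, -0.5]
opening: 0.0137
grip_force: 3.0
```

```bash
python3 ax.py;python3 pot.py
```

```text
t 15.15 tcp [ 0.6176 -0.1137  0.1551] 88 axis(up) [0.005  0.0326 0.9995] lean 1.8876614017971216 low end(surface) [ 0.6195 -0.1182  0.0906] rel g [ 0.0019 -0.0045 -0.0833]
[-0.0457  0.482  -0.205 ]
scene foot 275 ((0.6092143058776855, -0.11468169093132019), 0.03678717464208603)
side foot 286 ((0.6083021759986877, -0.11304059624671936), 0.035568345338106155)
```

It is upright within 2 degrees. I centre it, lower it to just above the floor and release.

send_rows(
  targets=[
    [0, -0.004, 0, 0, 0],
    [0, -0.004, 0, -0.005, 0],
    [0, 0, 0, -0.012, 0],
    [0, 0, 0, -0.012, 0],
    [0, 0, 0, -0.009, 0],
  ],
)

```text
time: 15.8
tool_pos: [0.6082, -0.1136, 0.1159]
tool_rot: [-3.141, 0.002, 0.029]
contact_force: [0.1, 0.3, -0.6]
opening: 0.0135
grip_force: 3.0
```

```bash
python3 pot.py
```

```text
[ 0.114   0.3321 -0.5732]
scene foot 277 ((0.6091213822364807, -0.11593916267156601), 0.03606690466403961)
side foot 283 ((0.6081817746162415, -0.11363685131072998), 0.035310059785842896)
```

send_rows(
  targets=[
    [0.5, 0, 0, 0, 0],
    [0.5, 0, 0, 0, 0],
    [0.5, 0, 0, 0, 0],
    [0.5, 0, 0, 0, 0],
    [0.5, 0, 0, 0, 0],
  ],
)

```text
time: 16.4
tool_pos: [0.609, -0.1138, 0.118]
tool_rot: [3.141, -0.001, 0.029]
contact_force: [0.2, 0.7, 0.4]
opening: 0.0447
grip_force: 0.0
```

send_rows(
  targets=[
    [0.5, 0, 0, 0.02, 0],
    [0.5, 0, 0, 0.04, 0],
    [0.5, 0, 0, 0.04, 0],
    [0.5, 0, 0, 0.04, 0],
    [0.5, 0, 0, 0.04, 0],
  ],
)

```text
time: 16.9
tool_pos: [0.6086, -0.1137, 0.2996]
tool_rot: [3.141, -0.0, 0.029]
contact_force: [0.8, 0.8, 0.1]
opening: 0.0458
grip_force: 0.0
```

send_rows(
  targets=[
    [0.5, -0.04, -0.025, 0, 0],
    [0.5, -0.04, -0.025, 0, 0],
    [0.5, -0.04, -0.025, 0, 0],
    [0.5, -0.04, -0.025, 0, 0],
    [0.5, -0.04, -0.025, 0, 0],
  ],
)

```text
time: 17.4
tool_pos: [0.4072, -0.2393, 0.298]
tool_rot: [3.141, -0.001, 0.029]
contact_force: [0.4, 0.1, 0.0]
opening: 0.0457
grip_force: 0.0
```

send_rows(
  targets=[
    [0.5, -0.02, -0.045, 0, 0],
    [0.5, -0.02, -0.045, 0, 0],
    [0.5, 0, -0.045, 0, 0],
    [0.5, 0, 0, 0, 0],
    [0.5, 0, 0, 0, 0],
  ],
)

```text
time: 17.9
tool_pos: [0.3685, -0.3741, 0.2973]
tool_rot: [-3.141, 0.0, 0.027]
contact_force: [0.0, 1.4, -0.8]
opening: 0.0458
grip_force: 0.0
```

```bash
python3 pot.py; python3 - <<'E'
from m import *
np.set_printoptions(precision=4,suppress=True)
o=observe();print(o["tool_pos"],o["time"])
ims=[]
for n in("scene","side"):
    im,d,W,T,K=cloud(n); ims.append(cv2.resize(im[:,:,::-1],(400,300)))
    z=W[...,2]; k=W[np.isfinite(z)&(np.hypot(W[...,0]-.59,W[...,1]-.21)<.025)&(z>.266)&(z<.274)]
    hd=W[np.isfinite(z)&(np.hypot(W[...,0]-.589,W[...,1]-.21)<.055)&(z>.218)&(z<.227)]; c,r=circ(k) if len(k)>5 else (0,0)
    print(n,"knob top",len(k),cv2.minEnclosingCircle(k[:,:2].astype(np.float32)) if len(k) else 0,"head med",np.median(hd,0))
    m=W[np.isfinite(z)&(np.hypot(W[...,0]-.609,W[...,1]+.113)<.03)&(z>.095)]; print("marker z max",m[:,2].max(),"top",np.median(m[m[:,2]>m[:,2].max()-.006],0),"mean",m.mean(0),len(m))
cv2.imwrite("pics/end.png",np.hstack(ims))
E
```

```text
[ 0.0393  1.3876 -0.7768]
scene foot 278 ((0.609615683555603, -0.11525637656450272), 0.036829035729169846)
side foot 294 ((0.6086708903312683, -0.11127933114767075), 0.03803062438964844)
[ 0.3691 -0.3727  0.2978] 18.0
scene knob top 42 ((0.5883195996284485, 0.20675428211688995), 0.010298619046807289) head med [0.5969 0.1991 0.2213]
marker z max 0.1570222868376333 top [ 0.6078 -0.1127  0.1533] mean [ 0.61   -0.1151  0.1302] 111
side knob top 41 ((0.5894094705581665, 0.20922355353832245), 0.010682834312319756) head med [0.5857 0.1997 0.2231]
marker z max 0.15716848969445796 top [ 0.6067 -0.1136  0.1551] mean [ 0.6053 -0.116   0.1318] 113
```

View pics/end.png

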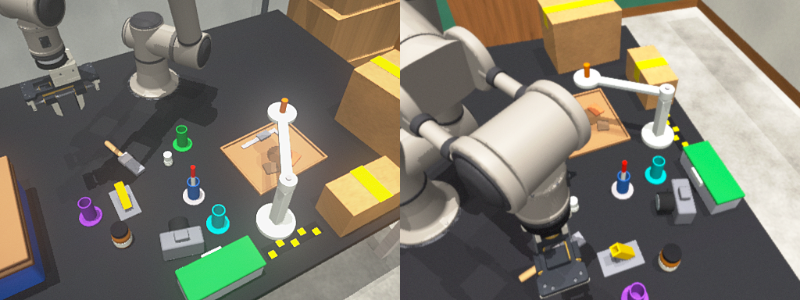

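The final views show the marker standing in the blue pot with its red cap up (top at 0.155, which is 9 + 145 mm). The pot has not moved, and the lamp knob is at (0.589,0.208), over the middle of the tray. I hand it in.

```bash
python3 -c "from cell import hand_in;print(hand_in())"
```

```text
the job is handed in; nothing more can be done
None
```

The job is handed in at about 18 s: the lamp head is over the middle of the tray, about 11 mm from its centre (the arm's length allows about 9 mm at best), and the marker stands white end down, red cap up in the blue pot, which has not moved.

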